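# Switch on the tilting bin's drive under its red guard

### The arm

A 6-joint arm with a two-finger parallel gripper is mounted at the origin on the work surface. World frame = base frame: x ahead of the robot, y to its left, z up, the work surface at z = 0. Lengths are in m, angles in rad, forces in N, time in s.
With the tool pointing down it reaches from about 0.275 to 0.725 m from the base axis. Payload 15.9 kg.
Tool frame: the origin (TCP) lies midway between the tips of the shut fingers; the grasp point (between the pads) lies 19 mm behind it; z points along the fingers, y is the line along which they close (so a half turn about z gives the same grasp; the last joint's range is limited). The gripper opens to 85 mm and grips with 20 to 120 N. Pads are 22 mm wide; open, the fingers measure 114 mm over their backs; the gripper's body (76 mm by 85 mm) begins 54 mm behind the grasp point. The pads swing forward as they close: fully open they stand 13 mm farther back than shut.
Start: joints at [-1.13, 0.213, -0.034, 1.323, 0, 1.571], TCP at [0.213, -0.452, 0.231] pointing down, gripper open.
Joint ranges: [-2.98, 2.98], [-0.74, 1.72], [-1.14, 1.35], [-2.1, 2.04], [-1.57, 1.44], [-3.14, 3.14]. Speed limits (rad/s): [1.89, 1.89, 2.39, 2.57, 3.14, 3.14].

### API

Orientations are given as a 3x3 rotation matrix whose columns are the frame's x, y, z axes.
In Python, from cell import * gives the robot as it stands.
- The arm moves only by the shell command python3 -m handwheel 'ROWS' [FORCE]. ROWS is a JSON object of lists of equal length, an entry for each row: "claw": the finger opening in mm, from 0 to 85.4; "slide": the shift along the world's x, y, z in mm, a list of three; "twist": the turn about the world's z in degrees. A call has exactly 10 rows; each row is the pose to reach, as a shift and turn from the pose commanded when the call began; what a row does not reach only later rows make up. A row lasts 1/8 s, in which the tool goes at most 62.5 mm and 10.7 degrees, less where a joint would pass 70% of its speed; a pose out of reach is approached as far as the arm can. A call with a gripper value outside its range is refused whole. The fingers move at their own pace and stop on an object; FORCE is the grip in N (left out, the last holds). Time passes only in rows, so rows that repeat a pose let the fingers close, or fill a call up. It gives the time, the measured TCP pose, the force, the opening and the grip force at its end, in the units of the state.
- get_obs(): the state, without advancing time (a new reading comes with each control period).
- get_image(name): name is "scene" or "top"; returns the picture (480x640x3 uint8, red, green, blue); there is no depth.
- camera_info(name): a dict with "fx", "fy", "cx", "cy" (pixels), "rvec" (rotation vector, rad) and "tvec" (3), from world to camera coordinates, as OpenCV has them. Camera axes: x right, y down, z forward; pixel columns grow to the right and rows downward; lengths in m; the calibration is good to about 2 mm. A picture is of the moment at which its call begins. camera_info takes no time and is no camera call.
- finish_job(): hands the job in; it is judged then, once.
The state is a dict: "t": time; "joint_positions": joint angles; "joint_velocities": joint speeds; "joint_efforts": joint torques, N m; "position": TCP position; "eef_rot": TCP orientation; "ft_force": force on the tool from outside, world axes, zero at the start; "torque": the same for the moment, N m; "width": finger opening in m; "grip_force": force on a finger pad.
Only numpy, scipy, OpenCV 4.12 (cv2) and the standard library are available. Lean on these libraries where they do the work, as an engineer would, in place of code of your own. Each camera call takes 0.05 s, during which the arm holds its last target. There are 200 camera calls.

### The job

Switch on the drive of the tilting bin: with a fingertip lift the hinged red guard up and right back until it rests open, flip the toggle beneath it all the way over to the back, then tip the guard forward and let it drop shut. Do it gently and grip nothing; leave the yellow-guarded switch, the bin, the cup, the stones and the mallet as they are.

Things in the scene. Friction and masses are not known exactly. Their poses are not given: they have to be found in the camera images.
- red_switch: Grey guarded switch fixed to the bench, with the RED guard: base 90 x 104 x 20 mm (x, y, z). Origin: centre of its underside on the bench; -x is its open front (roughly to the robot), z up. Guard hinge along y at x = +40, z = 65 mm. 6 mm cheeks at y = +-49 (x -28 to +22), 50 mm high, and hinge posts (x 29 to 43), 72 mm high; 92 mm free between them; front open from 20 to 63 mm high.
- red_guard (a joint): Red guard: plate 90 mm long from the hinge to the front, 80 wide, 4 thick, about 80 g, with a 25 mm finger lip at its front bent up 50 deg. 0 = shut (level, underside 63 mm up); grows as the front is lifted up and back. Swings freely: short of upright (1.57) it falls shut in about 1 s; past it, it falls back and rests open on its stop at 1.8, its top edge then 165 mm up and 42 mm behind the hinge.
- red_lip (a point): Middle of the front edge (black) of the red guard's bent-up finger lip; moves with the guard. Shut: 106 mm in front of the hinge (21 mm in front of the base block), 83 mm above the bench, free from below and in front; the lip slopes down from it to the plate's end at 63 mm, 90 mm from the hinge.
- red_toggle (a joint): White toggle under the red guard: flat bat 36 mm long, 24 mm wide, 8 mm thick, pivoted about y at x = 0, z = 20 mm of the switch. About 0 = OFF, leaning 0.45 rad to the front; 0.9 = ON, leaning 0.45 rad to the back (+x of the switch), at its stop. Stays where it is left; needs about 1.5 N at its tip.
- red_toggle_tip (a point): End of the red switch's toggle bat, about 52 mm above the bench (the shut guard clears it by about 10 mm).
- yellow_switch: Second guarded switch, same make and sizes, fixed to the bench, with a YELLOW guard; it belongs to a tumbler. Origin and axes as for red_switch. Either switch may be the left one.
- yellow_guard (a joint): Yellow guard of the other switch, 0 = shut, as red_guard.
- yellow_toggle (a joint): Toggle under the yellow guard, as red_toggle; OFF.
- bin_rim (a point): Middle of the front rim bar of the galvanised tilting bin (240 x 270 x 130 mm), which rocks on side pivots in a dark steel stand (200 x 340 mm foot) on the left of the bench; top of the rim about 220 mm up.
- cup: Brass strainer cup, 70 mm across, 60 mm high, open top, loose; origin at the centre of its underside.
- white_stone: White shell stone, lens 22 mm across, 10 mm thick, loose; origin at the centre of its underside.
- black_stone: Cracked black stone, lens 22 mm across, 10 mm thick, loose; origin at the centre of its underside.
- mallet: Hardwood tapping mallet, loose: head 60 x 100 x 50 mm, handle 18 mm thick, 170 mm long towards its -x at 25 mm height; origin under the centre of the head.
Mind the look-alikes: they are no part of the job. What is shaped like the yellow_switch but pink, purple or turquoise is not meant.

How it is judged:
On the way, in this order (a step that is already met when the one before it is completed fails the run):
1. the red guard is lifted back past upright and rests open, the toggle still off (value of joint red_guard above 1.62 rad and value of joint red_toggle below 0.35 rad), for 0.2 s.
2. the toggle is flipped to ON while the red guard is open (value of joint red_toggle above 0.7 rad and value of joint red_guard above 1.2 rad), for 0.1 s.
At the end, for the whole second after the job is handed in: The red switch's toggle is at the back (above 0.7 rad of 0.9), the red guard has dropped shut (below 0.06 rad), the yellow guard is shut and its toggle off (below 0.2 rad), the bin's rim has moved less than 30 mm, and the cup, stones and mallet less than 25 mm (value of joint red_toggle above 0.7 rad and value of joint each of red_guard, yellow_guard below 0.06 rad and value of joint yellow_toggle below 0.2 rad and distance of bin_rim from where it was at the start of the episode below 0.03 m and distance of each of cup, white_stone, black_stone, mallet from where it was at the start of the episode below 0.025 m); the robot touches nothing.
It fails at once if the yellow guard is lifted (0.15 rad) or its toggle flipped (value of joint yellow_guard above 0.15 rad or value of joint yellow_toggle above 0.3 rad).
It fails at once if the cup, a stone or the mallet is lifted, carried or pushed away (25 mm) (distance of any of cup, white_stone, black_stone, mallet from where it was at the start of the episode above 0.025 m).
It fails at once if the bin is rocked (its rim moves 30 mm) (distance of bin_rim from where it was at the start of the episode above 0.03 m).
It fails at once if the red switch, its guard or toggle is gripped or forced by the fingers (over 40 N) (contact force between the fingers and red_switch above 40 N).
It also fails if it takes over 50 s, if anything falls off the work surface, if the arm or the gripper's body presses on something with over 40 N, if the wrist force passes 120 N, or if a joint passes its speed limit or range.

## Working session

There is one attempt and no reset: what is moved stays moved. The work goes in short steps, Python scripts to look and compute and a shell command to move; the robot and the scene stay as the last step left them, time stands still between calls to the robot, and variables do not carry over. Pictures are saved under pics/ and viewed, at most 10 in all, crops included, and the job is handed in when it is done.

```bash
mkdir -p pics
python3 - <<'E'
from cell import *
import cv2
for n in("scene","top"):
    cv2.imwrite(f"pics/{n}0.png",get_image(n)[:,:,::-1]); print(n,camera_info(n))
o=get_obs();print(o["t"],o["position"],o["eef_rot"],o["width"])
E
```

```text
scene {'fx': 475.79616016707087, 'fy': 475.79616016707087, 'cx': 315.14914926203255, 'cy': 240.54860441073126, 'rvec': array([ 2.2196045 ,  1.38027045, -0.41820732]), 'tvec': array([-0.30756816, -0.30059912,  1.59809591])}
top {'fx': 486.1859997070765, 'fy': 486.1859997070765, 'cx': 318.34182098359105, 'cy': 238.13064169637988, 'rvec': array([ 2.19642016, -2.14890642,  0.10570732]), 'tvec': array([0.05089658, 0.55322912, 1.18961312])}
0.1 [ 0.21319658 -0.45193493  0.23087589] [[ 9.04417911e-01  4.26647452e-01 -4.40271526e-04]
 [ 4.26647679e-01 -9.04417466e-01  8.97093504e-04]
 [-1.54465997e-05 -9.99188258e-04 -9.99999501e-01]] 0.08566265123367058
```

View pics/scene0.png

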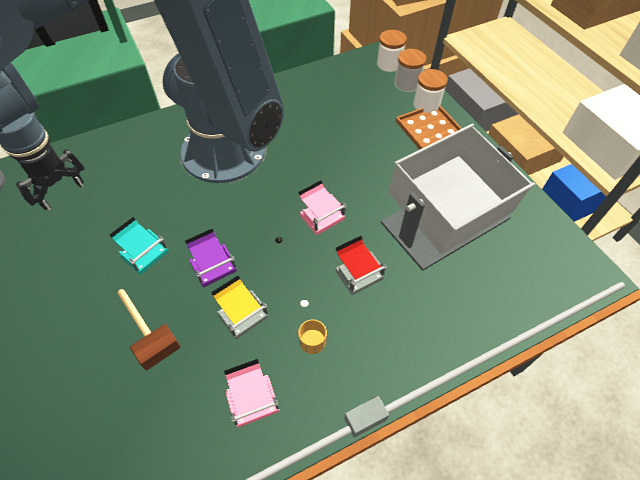

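View pics/top0.png

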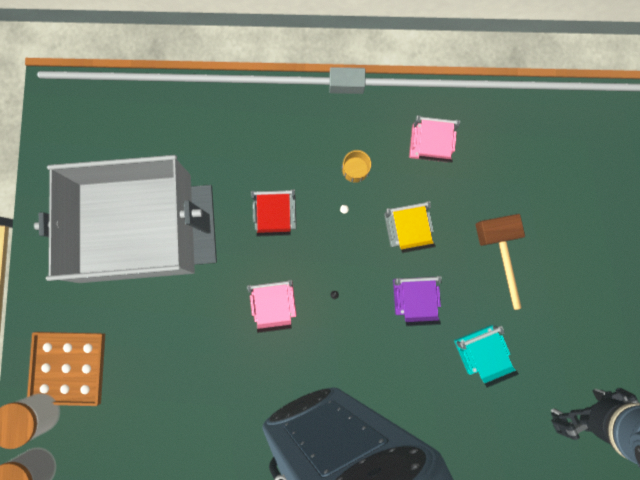

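The top view shows the red switch at about (273,212) with its front, and the black lip, facing the robot (down the image). The yellow switch is at (411,227). In the scene view the red guard is at about (358,262), next to the bin stand. Next I measure the red one.

```bash
cat > h.py <<'E'
from cell import *
import cv2, numpy as np
def ray(n,uv):
    c=camera_info(n);R,_=cv2.Rodrigues(c["rvec"]);K=np.array([[c["fx"],0,c["cx"]],[0,c["fy"],c["cy"]],[0,0,1]])
    return -R.T@c["tvec"], (R.T@np.linalg.inv(K)@np.c_[np.atleast_2d(uv),np.ones(len(np.atleast_2d(uv)))].T).T
def onz(n,uv,z):
    o,d=ray(n,uv); return o+d*((z-o[2])/d[:,2])[:,None]
def redmask(im):
    h=cv2.cvtColor(im,cv2.COLOR_RGB2HSV); m=(((h[...,0]<5)|(h[...,0]>175))&(h[...,1]>200)&(h[...,2]>110)).astype(np.uint8)
    k,l,s,_=cv2.connectedComponentsWithStats(m); i=1+np.argmax(s[1:,4]); return (l==i).astype(np.uint8),s[i]
E
python3 - <<'E'
from h import *
np.set_printoptions(precision=4,suppress=True)
for n in("top","scene"):
    im=get_image(n); m,s=redmask(im); print(n,s)
    c=max(cv2.findContours(m,0,2)[0],key=cv2.contourArea)
    P=onz(n,c[:,0,:].astype(float),0.067)[:,:2].astype(np.float32)
    r=cv2.minAreaRect(P); print(r); print(cv2.boxPoints(r))
    x,y,w,h=s[:4]; cr=im[y-25:y+h+30,x-25:x+w+25,::-1]
    cv2.imwrite(f"pics/{n}1.png",cv2.resize(cr,None,fx=5,fy=5,interpolation=2)); print(x-25,y-25)
E
python3 -c "
import cv2,numpy as np
a,b=[cv2.resize(cv2.imread(f'pics/{n}1.png'),(400,500)) for n in('top','scene')];cv2.imwrite('pics/c1.png',np.hstack([a,b]))"
```

```text
top [ 257  195   33   37 1111]
((0.6077917218208313, 0.17480303347110748), (0.0878748670220375, 0.07593780755996704), 3.5387661457061768)
[[0.5616 0.21  ]
 [0.5663 0.1342]
 [0.654  0.1396]
 [0.6493 0.2154]]
232 170
scene [338 240  43  39 885]
((0.6029403209686279, 0.1742170751094818), (0.0976920872926712, 0.07931596040725708), 2.797027349472046)
[[0.5522 0.2114]
 [0.5561 0.1322]
 [0.6537 0.137 ]
 [0.6498 0.2162]]
313 215
```

View pics/c1.png

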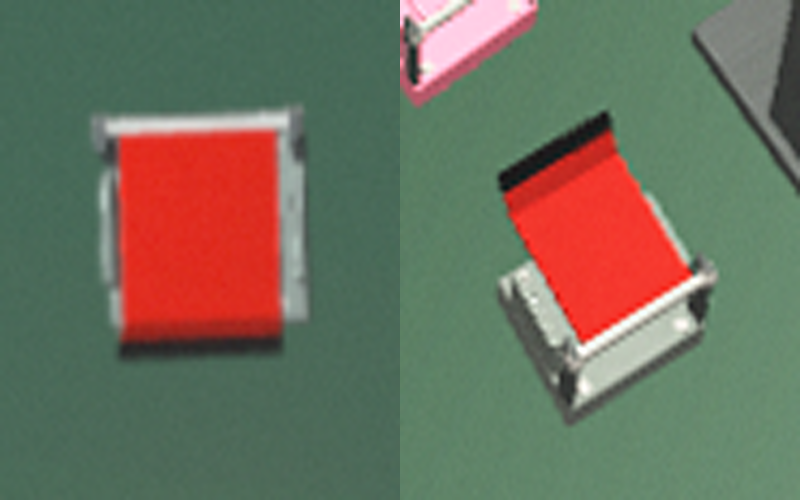

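The crops show the lip's black edge: in the top crop from (120,355) to (282,350), in the scene crop from (500,180) to (607,112). The hinge rod is also clear in both. Next I triangulate these points.

Run:
```python
from h import *
np.set_printoptions(precision=4,suppress=True)
T=lambda X,Y:(232+X*83/400-.5,170+Y*92/500-.5)
S=lambda X,Y:(313+(X-400)*93/400-.5,215+Y*94/500-.5)
for nm,t,s,z in(("lipL",T(120,354),S(607,112),.083),("lipR",T(282,350),S(500,176),.083),("hinL",T(103,127),S(710,268),.068),("hinR",T(295,119),S(573,348),.068)):
    o1,d1=ray("top",t);o2,d2=ray("scene",s);d1=d1[0]/np.linalg.norm(d1);d2=d2[0]/np.linalg.norm(d2)
    A=np.c_[d1,-d2];k,r,_,_=np.linalg.lstsq(A,o2-o1,rcond=None)
    print(nm,(o1+k[0]*d1+o2+k[1]*d2)/2,"gap",np.sqrt(r),onz("top",t,z)[0],onz("scene",s,z)[0])
```

```text
lipL [0.5514 0.2105 0.0857] gap [0.0002] [0.5517 0.2109 0.083 ] [0.5498 0.2115 0.083 ]
lipR [0.5552 0.1311 0.0846] gap [0.0008] [0.5552 0.1308 0.083 ] [0.5544 0.132  0.083 ]
hinL [0.6548 0.2252 0.0733] gap [0.0023] [0.6553 0.2249 0.068 ] [0.6527 0.2285 0.068 ]
hinR [0.6593 0.1273 0.077 ] gap [0.0002] [0.661  0.1279 0.068 ] [0.6551 0.1301 0.068 ]
```

```bash
python3 -m handwheel '{"claw":[0,0,0,0,0,0,0,0,0,0],"slide":[[35,60,20],[70,120,20],[105,185,20],[140,250,20],[170,315,20],[200,375,20],[235,440,20],[265,505,20],[290,570,20],[302,622,20]],"twist":[-2,-4,-6,-8,-10,-13,-16,-18,-20,-22]}' 20; python3 -c "
from cell import *;o=get_obs();print(o['t'],o['joint_positions'],o['position'],o['eef_rot'],o['ft_force'])"
```

```text
t: 1.45
position: [0.4964, 0.0682, 0.2512]
eef_rot: [[0.993, 0.118, -0.005], [0.118, -0.992, 0.032], [-0.001, -0.033, -0.999]]
ft_force: [0.5, -1.4, 0.5]
width: -0.0002
grip_force: 0.0
1.45 [0.11586599 0.21364304 0.01607522 1.37423419 0.03283527 3.13901349] [0.49641609 0.06820741 0.25118942] [[ 9.92993313e-01  1.18073288e-01 -4.79370654e-03]
 [ 1.18166969e-01 -9.92461974e-01  3.24930448e-02]
 [-9.21010828e-04 -3.28318340e-02 -9.99460466e-01]] [ 0.47788196 -1.4158036   0.53079842]
```

```bash
python3 -m handwheel '{"claw":[0,0,0,0,0,0,0,0,0,0],"slide":[[0,0,0],[0,0,0],[0,0,0],[0,0,0],[0,0,0],[0,0,0],[0,0,0],[0,0,0],[0,0,0],[0,0,0]],"twist":[10,20,30,40,50,60,70,80,90,100]}'; python3 -c "
from cell import *;o=get_obs();print(o['t'],o['joint_positions'])"
```

```text
t: 2.7
position: [0.496, 0.0647, 0.2512]
eef_rot: [[-0.287, 0.957, -0.031], [0.958, 0.287, -0.01], [-0.001, -0.032, -0.999]]
ft_force: [-0.0, -0.1, -0.2]
width: -0.0001
grip_force: 0.0
2.7 [ 0.13348063  0.2414998   0.0513442   1.4124646  -0.00586268  1.41339422]
```

```bash
python3 -m handwheel '{"claw":[0,0,0,0,0,0,0,0,0,0],"slide":[[0,15,0],[0,30,0],[0,45,0],[10,60,0],[10,75,0],[20,90,0],[22,105,0],[22,105,0],[22,105,0],[22,105,0]],"twist":[10,20,30,40,50,60,70,76,76,76]}'; python3 -c "
from cell import *;o=get_obs();print(o['t'],o['joint_positions'])"
```

```text
t: 3.95
position: [0.518, 0.1696, 0.2512]
eef_rot: [[-0.999, -0.038, 0.002], [-0.038, 0.999, -0.032], [-0.001, -0.032, -0.999]]
ft_force: [1.2, 0.3, 0.4]
width: 0.0001
grip_force: 0.0
3.95 [ 0.33424172  0.31460964  0.14932417  1.41424358 -0.03084335  0.2962536 ]
```

```bash
python3 -m handwheel '{"claw":[0,0,0,0,0,0,0,0,0,0],"slide":[[0,0,-40],[0,0,-80],[0,0,-120],[0,0,-150],[0,0,-170],[0,0,-185],[6,0,-185],[12,0,-185],[18,0,-185],[18,0,-185]],"twist":[0,0,0,0,0,0,0,0,0,0]}'
python3 - <<'E'
from h import *
im=get_image("scene"); cv2.imwrite("pics/s2.png",cv2.resize(im[170:320,270:420,::-1],None,fx=4,fy=4,interpolation=2))
E
```

```text
t: 5.2
position: [0.5368, 0.1698, 0.0667]
eef_rot: [[-0.999, -0.04, 0.003], [-0.041, 0.999, -0.032], [-0.002, -0.032, -0.999]]
ft_force: [1.0, -0.8, -0.5]
width: 0.0
grip_force: 0.0
```

View pics/s2.png

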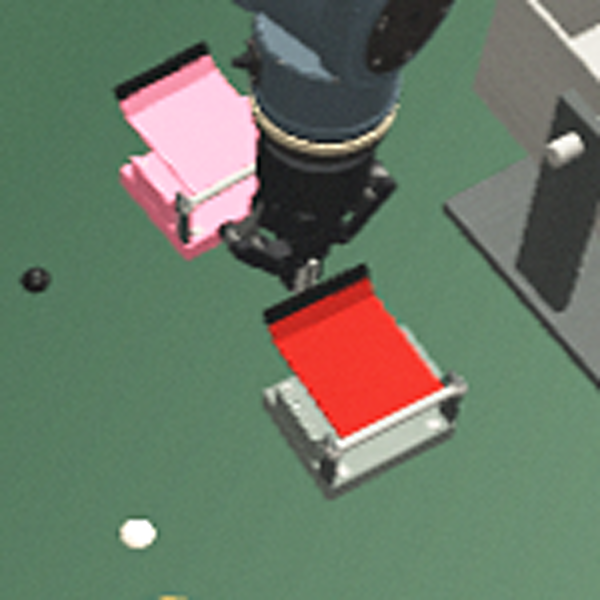

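The fingers are centred just in front of the lip, at about (315,275) in the crop. Now I creep forward to contact.

```bash
python3 -m handwheel '{"claw":[0,0,0,0,0,0,0,0,0,0],"slide":[[1,0,0],[2,0,0],[3,0,0],[4,0,1],[4.5,0,2],[5,0,3],[5.5,0,4],[6,0,5],[6.5,0,6],[7,0,7]],"twist":[0,0,0,0,0,0,0,0,0,0]}'
```

```text
t: 6.5
position: [0.5426, 0.1697, 0.0732]
eef_rot: [[-0.999, -0.041, 0.001], [-0.041, 0.999, -0.032], [0.0, -0.032, -0.999]]
ft_force: [-4.3, 0.6, 0.5]
width: -0.0
grip_force: 2.4
```

```bash
python3 -m handwheel '{"claw":[0,0,0,0,0,0,0,0,0,0],"slide":[[0,0,2],[0.5,0,4],[1,0,6],[1.5,0,8],[2,0,10],[2.5,0,12],[3,0,14],[4,0,16],[4.5,0,18],[5,0,19]],"twist":[0,0,0,0,0,0,0,0,0,0]}'
python3 - <<'E'
from h import *
im=get_image("scene"); cv2.imwrite("pics/s3.png",cv2.resize(im[170:320,270:420,::-1],None,fx=4,fy=4,interpolation=2))
E
```

```text
t: 7.75
position: [0.5481, 0.1699, 0.0925]
eef_rot: [[-0.999, -0.041, 0.002], [-0.041, 0.999, -0.032], [-0.001, -0.032, -0.999]]
ft_force: [-4.4, 1.6, 1.8]
width: 0.0001
grip_force: 2.6
```

View pics/s3.png

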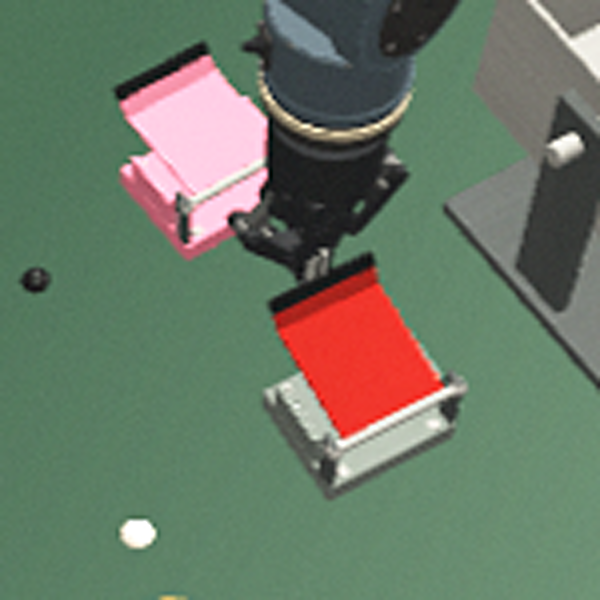

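```bash
python3 -m handwheel '{"claw":[0,0,0,0,0,0,0,0,0,0],"slide":[[1.6,0,3.4],[3.1,0,6.8],[4.7,0,10.2],[6.4,0,13.5],[8.3,0,16.8],[10.2,0,20],[12.3,0,23],[14.5,0,26],[16.8,0,29],[19.2,0,32]],"twist":[0,0,0,0,0,0,0,0,0,0]}'
```

```text
t: 9.05
position: [0.5676, 0.1697, 0.1245]
eef_rot: [[-0.999, -0.041, 0.002], [-0.041, 0.999, -0.032], [-0.001, -0.032, -0.999]]
ft_force: [-0.7, 1.4, -1.6]
width: 0.0001
grip_force: 0.2
```

```bash
python3 -m handwheel '{"claw":[0,0,0,0,0,0,0,0,0,0],"slide":[[4,0,2],[9,0,3],[14,0,3],[20,0,3],[26,0,3],[33,0,3],[40,0,3],[48,0,3],[56,0,3],[64,0,3]],"twist":[0,0,0,0,0,0,0,0,0,0]}'; python3 -m handwheel '{"claw":[0,0,0,0,0,0,0,0,0,0],"slide":[[4,1,0],[8,1,0],[11,1,0],[14,1,0],[17,2,0],[20,2,0],[22,2,0],[24,2,0],[24,2,0],[24,2,0]],"twist":[0,0,0,0,0,0,0,0,0,0]}';python3 - <<'E'
from h import *
im=get_image("scene"); cv2.imwrite("pics/s4.png",cv2.resize(im[170:320,270:420,::-1],None,fx=4,fy=4,interpolation=2))
E
```

```text
t: 10.3
position: [0.6319, 0.1697, 0.1273]
eef_rot: [[-0.999, -0.041, 0.002], [-0.041, 0.999, -0.032], [-0.001, -0.032, -0.999]]
ft_force: [0.0, 0.2, 0.1]
width: 0.0001
grip_force: 0.1
t: 11.55
position: [0.6552, 0.1718, 0.1273]
eef_rot: [[-0.999, -0.041, 0.002], [-0.041, 0.999, -0.032], [-0.001, -0.032, -0.999]]
ft_force: [-0.1, -0.3, 0.4]
width: -0.0003
grip_force: 0.0
```

View pics/s4.png

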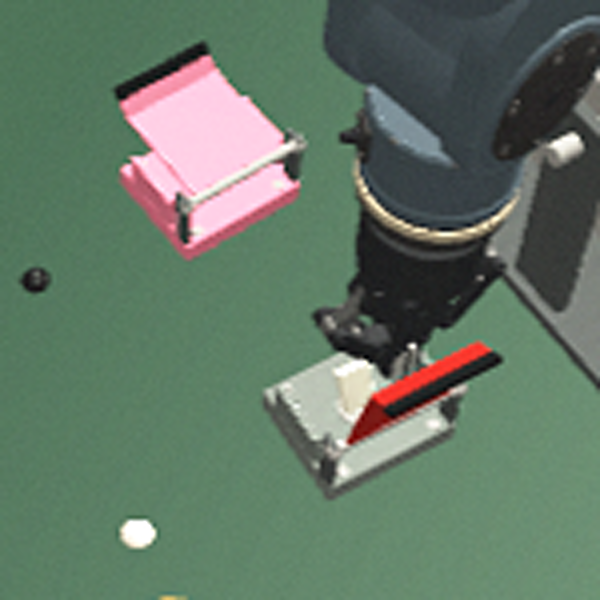

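The guard is open and resting back, and the white toggle at about (352,385) still leans forward. I withdraw, lower to toggle height and start pushing.

```bash
python3 -m handwheel '{"claw":[0,0,0,0,0,0,0,0,0,0],"slide":[[-25,1,0],[-50,1,0],[-75,2,0],[-86,2,0],[-86,2,-20],[-86,2,-45],[-86,2,-65],[-86,2,-77],[-86,2,-82],[-86,2,-82]],"twist":[0,0,0,0,0,0,0,0,0,0]}'; python3 -m handwheel '{"claw":[0,0,0,0,0,0,0,0,0,0],"slide":[[5,0,0],[10,0,0],[15,0,0],[20,0,0],[25,0,0],[30,0,0],[35,0,0],[39,0,0],[42,0,0],[44,0,0]],"twist":[0,0,0,0,0,0,0,0,0,0]}'
```

```text
t: 12.85
position: [0.5695, 0.1738, 0.0455]
eef_rot: [[-0.999, -0.041, 0.002], [-0.041, 0.999, -0.032], [-0.001, -0.032, -0.999]]
ft_force: [0.1, -0.9, -0.3]
width: 0.0001
grip_force: 0.0
t: 14.1
position: [0.6133, 0.1738, 0.0452]
eef_rot: [[-0.999, -0.041, 0.002], [-0.041, 0.999, -0.032], [-0.001, -0.032, -0.999]]
ft_force: [-1.3, 1.0, -0.3]
width: -0.0
grip_force: 0.9
```

Contact is light (1.3 N, the force the toggle needs). I keep pushing to the stop.

```bash
python3 -m handwheel '{"claw":[0,0,0,0,0,0,0,0,0,0],"slide":[[1,0,0],[1.5,0,0],[2,0,0],[2.5,0,0],[3,0,0],[3.5,0,0],[4,0,0],[4.5,0,0],[5,0,0],[5,0,0]],"twist":[0,0,0,0,0,0,0,0,0,0]}'
```

```text
t: 15.35
position: [0.6182, 0.1738, 0.0453]
eef_rot: [[-0.999, -0.041, 0.002], [-0.041, 0.999, -0.032], [-0.001, -0.032, -0.999]]
ft_force: [-4.2, 0.2, -0.7]
width: 0.0
grip_force: 1.5
```

```bash
python3 -m handwheel '{"claw":[0,0,0,0,0,0,0,0,0,0],"slide":[[1,0,0],[1,0,0],[-15,0,0],[-40,0,0],[-65,0,20],[-75,0,70],[-75,0,120],[-75,0,170],[-75,0,220],[-75,0,225]],"twist":[0,0,0,0,0,0,0,0,0,0]}';python3 -m handwheel '{"claw":[85,85,85,85,85,85,85,85,85,85],"slide":[[0,0,0],[0,0,0],[0,0,0],[0,0,0],[0,0,0],[0,0,0],[0,0,0],[0,0,0],[0,0,0],[0,0,0]],"twist":[-10,-20,-30,-40,-50,-60,-70,-80,-89,-89]}';python3 - <<'E'
from h import *
im=get_image("scene"); a=cv2.resize(im[200:320,300:420,::-1],(400,400),interpolation=2)
im=get_image("top"); b=cv2.resize(im[140:280,210:350,::-1],(400,400),interpolation=2)
cv2.imwrite("pics/s5.png",np.hstack([a,b]))
E
```

```text
t: 16.6
position: [0.5449, 0.1742, 0.2741]
eef_rot: [[-0.999, -0.041, 0.008], [-0.041, 0.999, -0.03], [-0.007, -0.03, -1.0]]
ft_force: [-0.7, 0.5, -0.4]
width: -0.0004
grip_force: 0.0
t: 17.85
position: [0.5433, 0.1737, 0.2697]
eef_rot: [[-0.059, 0.998, -0.032], [0.998, 0.059, -0.003], [-0.001, -0.032, -0.999]]
ft_force: [0.5, -0.1, 0.3]
width: 0.085
grip_force: 0.0
```

View pics/s5.png

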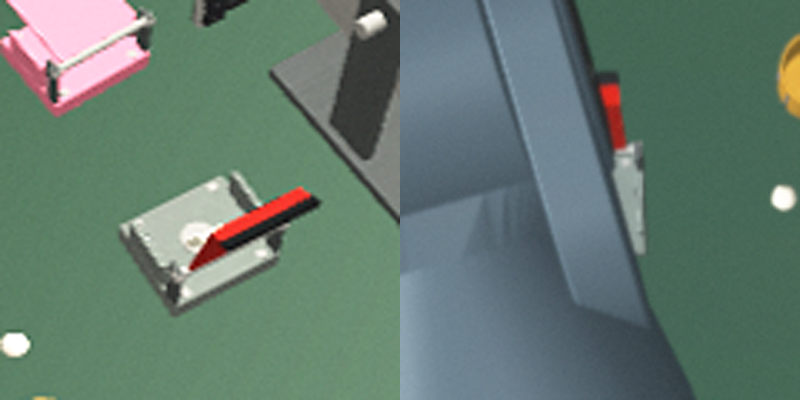

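The toggle no longer leans forward: its bezel is at (195,235) and the bat is hidden behind the guard. The guard is still open. I now straddle the open guard with the spread fingers.

```bash
python3 -m handwheel '{"claw":[85,85,85,85,85,85,85,85,85,85],"slide":[[40,1,0],[80,2,0],[115,2,0],[128,2,0],[128,2,0],[128,2,-30],[128,2,-60],[128,2,-80],[128,2,-80],[128,2,-80]],"twist":[0,0,0,0,0,0,0,0,0,0]}';python3 - <<'E'
from h import *
im=get_image("scene"); a=cv2.resize(im[170:320,290:440,::-1],(600,600),interpolation=2)
cv2.imwrite("pics/s6.png",a)
E
```

```text
t: 19.2
position: [0.6712, 0.1759, 0.1918]
eef_rot: [[-0.059, 0.998, -0.03], [0.998, 0.059, -0.002], [-0.001, -0.03, -1.0]]
ft_force: [0.3, 0.7, -0.0]
width: 0.0847
grip_force: 0.0
```

View pics/s6.png

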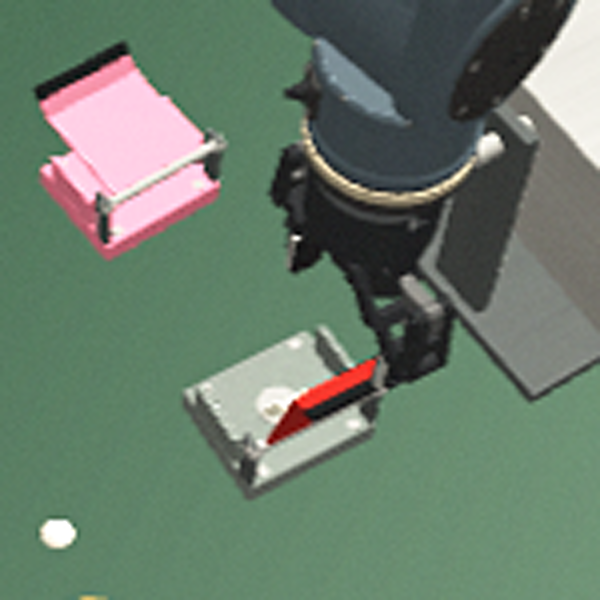

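Run:
```python
from h import *
c=camera_info("scene");K=np.array([[c["fx"],0,c["cx"]],[0,c["fy"],c["cy"]],[0,0,1]])
P=np.array([[.714,.178,.205],[.728,.178,.205],[.714,.178,.145],[.701,.178,.165],[.699,.218,.165],[.703,.138,.165]])
print((cv2.projectPoints(P,c["rvec"],c["tvec"],K,None)[0][:,0]-[290,170])*4)
```

```text
[[385.84896411 373.97032786]
 [398.25242566 392.49487573]
 [373.77268919 424.18503925]
 [366.67524938 391.23673043]
 [421.33448921 363.71900241]
 [310.99275769 419.26960586]]
```

The projection agrees: the finger tip at about (395,388) is just behind the lip and central along it. I descend, then draw the guard forward.

```bash
python3 -m handwheel '{"claw":[85,85,85,85,85,85,85,85,85,85],"slide":[[3,0,-10],[3,0,-20],[3,0,-28],[3,0,-36],[3,0,-44],[3,0,-52],[3,0,-58],[3,0,-58],[0,0,-58],[-5,0,-58]],"twist":[0,0,0,0,0,0,0,0,0,0]}'; python3 -m handwheel '{"claw":[85,85,85,85,85,85,85,85,85,85],"slide":[[-4,0,0],[-8,0,0],[-12,0,0],[-16,0,0],[-20,0,0],[-24,0,0],[-28,0,0],[-32,0,0],[-36,0,0],[-38,0,0]],"twist":[0,0,0,0,0,0,0,0,0,0]}'
python3 - <<'E'
from h import *
im=get_image("scene"); a=cv2.resize(im[170:320,290:440,::-1],(600,600),interpolation=2)
cv2.imwrite("pics/s7.png",a)
E
```

```text
t: 20.5
position: [0.6662, 0.1758, 0.1326]
eef_rot: [[-0.058, 0.998, -0.031], [0.998, 0.058, -0.003], [-0.001, -0.031, -1.0]]
ft_force: [-0.6, 0.9, 0.2]
width: 0.0852
grip_force: 0.0
t: 21.75
position: [0.628, 0.1758, 0.1324]
eef_rot: [[-0.058, 0.998, -0.032], [0.998, 0.058, -0.003], [-0.001, -0.032, -0.999]]
ft_force: [-0.1, 0.1, -0.5]
width: 0.0852
grip_force: 0.0
```

View pics/s7.png

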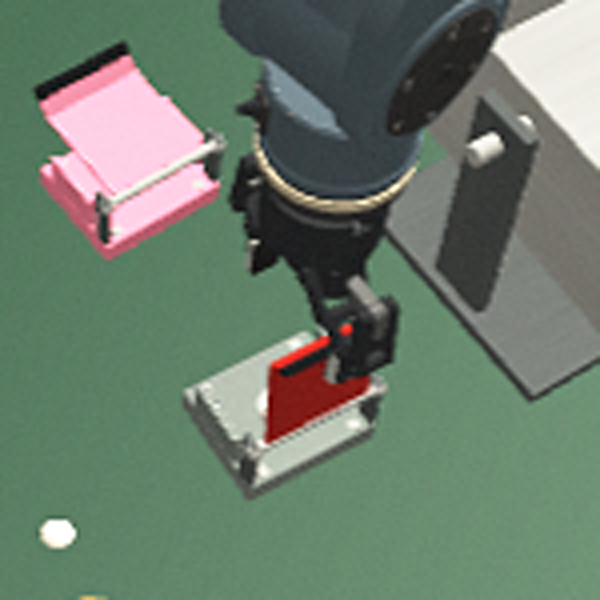

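The guard stands about upright against the rear finger, with its lip at about (310,360). I pull further until it drops, then rise clear.

```bash
python3 -m handwheel '{"claw":[85,85,85,85,85,85,85,85,85,85],"slide":[[-4,0,0],[-8,0,0],[-12,0,0],[-16,0,0],[-20,0,0],[-24,0,0],[-28,0,0],[-28,0,0],[-28,0,0],[-28,0,0]],"twist":[0,0,0,0,0,0,0,0,0,0]}'; python3 -m handwheel '{"claw":[85,85,85,85,85,85,85,85,85,85],"slide":[[0,0,20],[0,0,50],[0,0,90],[0,0,120],[-40,0,120],[-80,0,120],[-120,0,120],[-150,0,120],[-150,0,120],[-150,0,120]],"twist":[0,0,0,0,0,0,0,0,0,0]}'
python3 - <<'E'
from h import *
im=get_image("scene"); a=cv2.resize(im[170:320,290:440,::-1],(600,600),interpolation=2)
cv2.imwrite("pics/s8.png",a)
m,s=redmask(im);c=max(cv2.findContours(m,0,2)[0],key=cv2.contourArea)
print(s,cv2.minAreaRect(onz("scene",c[:,0,:].astype(float),0.067)[:,:2].astype(np.float32)))
E
```

```text
t: 23.05
position: [0.6004, 0.1757, 0.1323]
eef_rot: [[-0.058, 0.998, -0.032], [0.998, 0.058, -0.003], [-0.001, -0.032, -0.999]]
ft_force: [-0.3, 0.2, -0.1]
width: 0.0849
grip_force: 0.0
t: 24.3
position: [0.4509, 0.1758, 0.2524]
eef_rot: [[-0.058, 0.998, -0.031], [0.998, 0.058, -0.003], [-0.001, -0.031, -1.0]]
ft_force: [0.7, -0.3, -0.8]
width: 0.0849
grip_force: 0.0
[338 240  43  39 885] ((0.6029403209686279, 0.1742170751094818), (0.0976920872926712, 0.07931596040725708), 2.797027349472046)
```

View pics/s8.png

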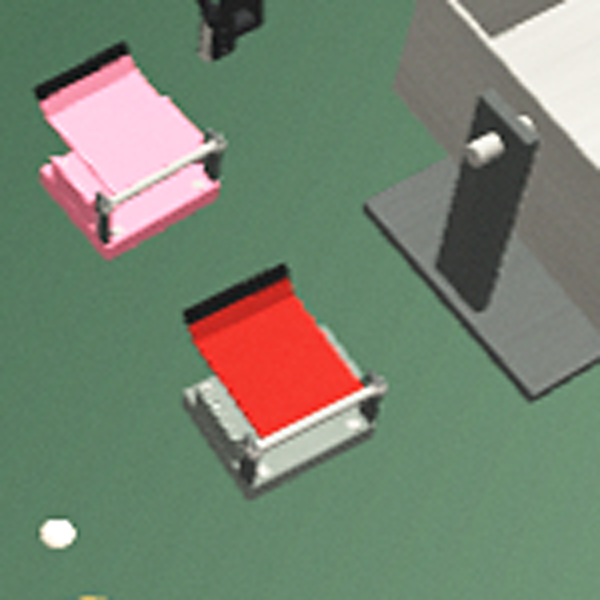

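The red guard is shut again: its outline matches the first measurement exactly. The fingers are clear of everything.

```bash
python3 -c "
from cell import *
print(finish_job())"
```

```text
the job is handed in; nothing more can be done
None
```

I lifted the red guard back until it rested open, pushed the toggle over to its back stop, and dropped the guard shut again. The last picture shows it shut; the toggle was then out of sight, so "on" rests on how far it was pushed and the force rising at the stop. I handed the job in at about 24 s of the 50 s; it returned no verdict.

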